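Rock test of a crystal ice bucket on the glass flat

ROBOT

A 6-joint arm with a two-finger parallel gripper is mounted at the origin on the work surface. World frame = base frame: x ahead of the robot, y to its left, z up, the work surface at z = 0. Lengths are in m, angles in degrees, forces in N, time in s.
With the tool pointing down it reaches from about 0.375 to 0.75 m from the base axis. Payload 9 kg.
Tool frame: the origin (TCP) lies where the fingers leave the gripper's body, on its centre line; the fingertips stand 73 mm ahead of it and the grasp point (between the pads) lies 54 mm ahead of it (robot.tip_reach is the distance from the TCP to the fingertips, in m); z points along the fingers, y is the line along which they close (so a half turn about z gives the same grasp; the last joint's range is limited). The gripper opens to 85 mm and grips with 20 to 120 N. Pads are 22 mm wide; open, the fingers measure 114 mm over their backs; the gripper's body (76 mm by 85 mm) begins 54 mm behind the grasp point. The pads swing forward as they close: fully open they stand 13 mm farther back than shut.
Start: joints at [-80.426, 5.964, 5.575, 89.605, 0, 77.527], TCP at [0.225, -0.556, 0.304] pointing down, gripper open.
Joint ranges: [-171.21, 171.21], [-48.23, 106.86], [-62.78, 66.21], [-105.2, 120.99], [-86.42, 89.51], [-180, 180]. Speed limits (degrees/s): [127.2, 127.2, 147.25, 180, 180, 180].

INTERFACE

Orientations are given as [roll, pitch, yaw] about the fixed x, y, z axes, in that order (R = Rz(yaw) Ry(pitch) Rx(roll)).
In Python, from plant import robot gives the robot as it stands. Calls block until the motion is done:
- robot.move_pose(position, orientation): joint-space move of the TCP to a pose.
- robot.line_to(position, vel=0.15, rotation=None, guard=None): straight line of the TCP; rotation=None keeps the orientation; vel is the mean speed in m/s. With guard (N) it stops when the force on the tool has changed by that much, and returns True; else False.
- robot.goto_joints(angles): joint-space move.
- robot.set_gripper(opening): finger opening in m; the grip force is fixed at half the most; returns when the fingers have stopped.
- robot.pause(seconds).
- robot.ik(position, orientation): joint angles nearest the present ones, or None.
- robot.observe(): the state.
- robot.grab_frame(name): name is "scene" or "top" or "wrist"; returns the picture (420x560x3 uint8, blue, green, red); there is no depth.
- robot.get_calibration(name): a dict with "vertical_fov" (degrees; the focal length in pixels is half the picture's height over the tangent of half this angle, whatever the lens; pixels are square), "cx", "cy" (the principal point, pixels), "rvec" (rotation vector, rad) and "tvec" (3), from world to camera coordinates, as OpenCV has them. Camera axes: x right, y down, z forward; pixel columns grow to the right and rows downward; lengths in m; the calibration is good to about 2 mm. A picture is of the moment at which its call begins: read the wrist's pose just before it. get_calibration takes no time and is no camera call; for the wrist camera it gives the pose at the moment of the call.
A pose or a line that the arm cannot do raises robot.IKError and nothing moves.
- robot.job_done(): hands the job in; it is judged then, once.
The state is a dict: "time": time; "q": joint angles; "qvel": joint speeds; "joint_torque": joint torques, N m; "tool_pos": TCP position; "tcp_rot": TCP orientation; "ft_force": force on the tool from outside, world axes, zero at the start; "torque": the same for the moment, N m; "gripper_width": finger opening in m; "gripper_force": force on a finger pad.
Only numpy, scipy, OpenCV 4.12 (cv2) and the standard library are available. Lean on these libraries where they do the work, as an engineer would, in place of code of your own. Each camera call takes 0.05 s, during which the arm holds its last target. There are 200 camera calls.

TASK

The foot of the blue crystal ice bucket has just been ground: test whether it rocks on the plate glass. With the fingertips press down lightly on its rim at the red wax mark and rest there a moment, come off, then do the same at the yellow wax mark across from it, and draw the hand well clear. Leave the bucket standing where it is, do not pick it up, and do not touch any of the other glass or tools.

Things in the scene. Friction and masses are not known exactly. Their poses are not given: they have to be found in the camera images.
- bucket: the ice bucket under test: cobalt-blue glass cut with pale diamonds, a round open bucket 125 mm high, 120 mm across at the foot and 144 mm across at the rim, wall 7 mm thick, about 1.3 kg, standing loose and upright on the plate. Origin: centre of the underside of its foot. z up; the red mark lies along its +x axis, the yellow mark along its -x axis.
- red_mark: red wax-crayon mark on the rim of the bucket, part of it: on the top of the rim 18 mm along the rim, 9 mm across and 1.3 mm proud of the glass, with a streak running down the wall, 22 mm outside and 14 mm inside. Origin: centre of its top face, 126.3 mm above the bucket's underside and 68.5 mm from the bucket's axis, along the bucket's +x. A touch counts when the fingertips rest on it with 0.5 to 25 N for 0.15 s.
- yellow_mark: yellow wax-crayon mark, of the same size and height, straight across the rim from the red one (68.5 mm from the bucket's axis along its -x). Origin: centre of its top face. A touch counts in the same way. Wax and glass are hard and do not give: come down slowly over the last centimetre (10 to 20 mm/s); 2 to 15 N is right, a knock with a peak of over 100 N fails.
- plate: sheet of plate glass lying fixed on the bench, 500 (x) by 760 (y) by 12 mm, on which the glassware stands. Origin: centre of its underside; its top is 12 mm above the bench.
- jug: bystander: clear glass jug with black pattern lines, 186 mm high over the handle, belly 114 mm across, its handle reaching out to 101 mm from the axis along its +x. Origin: centre of the underside.
- bowl: bystander: low amber cut-glass bowl, 75 mm high, 140 mm across the rim. Origin: centre of the underside.
- tumbler: bystander: blue cut-glass tumbler, much smaller than the bucket (90 mm high, 82 mm across), with a red mark of its own on the rim. Origin: centre of the underside.
- vase: bystander: green waisted vase, 150 mm high, 86 mm across the mouth. Origin: centre of the underside.
- stone: bystander: grey stone cutting wheel lying flat on the bench to the right, 116 mm across, 20 mm thick. Origin: centre of the underside.
- gauge: bystander: caliper lying flat on the bench to the right, 170 mm long along its y, 10 mm thick. Origin: on the underside near the middle.

How it is judged (in metres and radians):
On the way, in this order (a step that is already met when the one before it is completed fails the run):
1. the fingertips rest lightly on the red mark (0.5 to 25 N for 0.15 s) (contact force between the fingers and red_mark between 0.5 and 25 N), for 0.15 s.
2. the fingertips are off the bucket (contact force between the fingers and bucket below 0.05 N), for 0.1 s.
3. then the fingertips rest lightly on the yellow mark (0.5 to 25 N for 0.15 s) (contact force between the fingers and yellow_mark between 0.5 and 25 N), for 0.15 s.
At the end, for the whole second after the job is handed in: the bucket stands upright (within 1.7 degrees) and at rest within 12 mm of where it was, the hand is more than 80 mm from both marks, and every other thing is within 6 mm of where it was (distance of bucket from where it was at the start of the episode below 0.012 m and angle between bucket's own z axis and vertical below 0.03 rad and linear speed of bucket below 0.02 m/s and distance between the grasp point and red_mark above 0.08 m and distance between the grasp point and yellow_mark above 0.08 m and distance of each of jug, bowl, tumbler, vase, stone, gauge from where it was at the start of the episode below 0.006 m); the robot touches nothing.
It fails at once if the bucket is knocked: a contact peak of more than 100 N (contact force between any of the arm, the fingers and bucket above 100 N).
It fails at once if the bucket is lifted more than 6 mm off the plate (z of bucket in the frame of plate above 0.018 m).
It fails at once if the bucket is shifted more than 12 mm or tipped more than 5 degrees (distance of bucket from where it was at the start of the episode above 0.012 m or angle between bucket's own z axis and vertical above 0.087 rad).
It fails at once if another piece of glass (jug, bowl, tumbler, vase) is touched (more than 0.5 N) or moved more than 6 mm (distance of any of jug, bowl, tumbler, vase from where it was at the start of the episode above 0.006 m or contact force between any of the fingers, the arm and jug above 0.5 N or contact force between any of the fingers, the arm and bowl above 0.5 N or contact force between any of the fingers, the arm and tumbler above 0.5 N or contact force between any of the fingers, the arm and vase above 0.5 N).
It fails at once if the stone wheel or the caliper is touched (more than 0.5 N) or moved more than 6 mm (distance of any of stone, gauge from where it was at the start of the episode above 0.006 m or contact force between any of the fingers, the arm and stone above 0.5 N or contact force between any of the fingers, the arm and gauge above 0.5 N).
It also fails if it takes over 48 s, if anything falls off the work surface, if the arm or the gripper's body presses on something with over 40 N, if the wrist force passes 120 N, or if a joint passes its speed limit or range.

## Working session

There is one attempt and no reset: what is moved stays moved. The work goes in short steps, each a Python script; the robot and the scene stay as the last script left them, time stands still between calls to the robot, and variables do not carry over. Pictures are saved under pics/ and viewed, at most 10 in all, crops included, and the job is handed in when it is done.

```bash
mkdir -p pics; python3 - <<'E'
from plant import robot
import cv2
for n in("scene","top"):
    cv2.imwrite(f"pics/{n}0.png",robot.grab_frame(n)); print(n,robot.get_calibration(n))
o=robot.observe();print(o["time"],o["tool_pos"],o["tcp_rot"],o["ft_force"],o["gripper_width"],robot.tip_reach)
E
```

```text
scene {'vertical_fov': 48.303901960101655, 'cx': 269.91932095721324, 'cy': 210.02376371109193, 'rvec': array([ 2.48683201,  0.65832491, -0.20365746]), 'tvec': array([-0.45935053, -0.24196253,  1.71744932])}
top {'vertical_fov': 50.36954226539902, 'cx': 283.70068103404884, 'cy': 218.32863581133935, 'rvec': array([ 2.17181844, -2.17273768,  0.06871273]), 'tvec': array([-0.09804064,  0.57849771,  1.42516122])}
0.1 [ 0.22521712 -0.55588989  0.30322022] [-1.79933696e+02 -1.69366532e-02  2.20472669e+01] [ 0.07424223  0.2396755  -0.33869281] 0.08570011779485945 0.0726
```

View pics/top0.png

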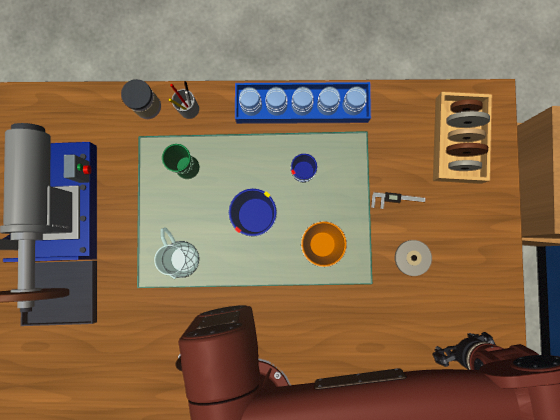

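View pics/scene0.png

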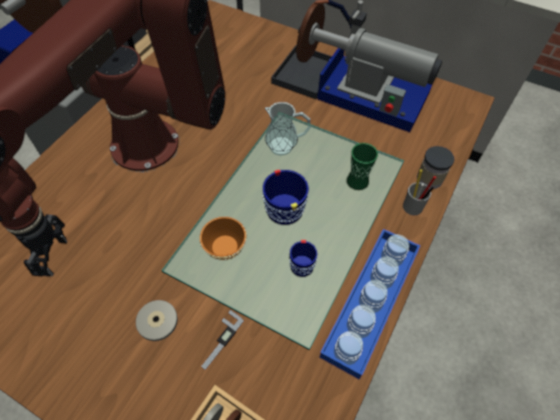

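The top view shows the bucket near (253,212), with red at about (237,230) and yellow at about (267,195). The bowl is to its right, and the jug is to its lower left with its handle toward (165,235). I'll locate the marks by colour.

```bash
cat >h.py <<'E'
import numpy as np,cv2
from plant import robot
def ray(cal,uv,z):
    f=210/np.tan(np.radians(cal["vertical_fov"]/2))
    R=cv2.Rodrigues(np.array(cal["rvec"]))[0];t=np.array(cal["tvec"])
    c=-R.T@t;d=R.T@np.array([(uv[0]-cal["cx"])/f,(uv[1]-cal["cy"])/f,1])
    return c+d*(z-c[2])/d[2]
def proj(cal,p):
    f=210/np.tan(np.radians(cal["vertical_fov"]/2))
    q=cv2.Rodrigues(np.array(cal["rvec"]))[0]@np.array(p)+np.array(cal["tvec"])
    return np.array([cal["cx"],cal["cy"]])+f*q[:2]/q[2]
E
python3 - <<'E'
from h import *
for n,roi in(("top",(225,185,285,240)),("scene",(255,160,315,230))):
    im=cv2.imread(f"pics/{n}0.png").astype(int);c=robot.get_calibration(n)
    b,g,r=im[...,0],im[...,1],im[...,2]
    m0=np.zeros(b.shape,bool);m0[roi[1]:roi[3],roi[0]:roi[2]]=1
    P=[]
    for k,m in(("red",(r>130)&(g<90)&(b<120)),("yel",(r>140)&(g>120)&(b<110))):
        v,u=np.nonzero(m&m0);uv=(u.mean(),v.mean());P.append(ray(c,uv,.1383));print(n,k,len(u),uv,P[-1])
    print(np.linalg.norm(P[0]-P[1]),(P[0]+P[1])/2)
c=robot.get_calibration("top")
for k,uv,z in(("plate LL",(138,287),.012),("UL",(139,136),.012),("UR",(367,132),.012),("LR",(371,283),.012),("bowl",(324,244),.075),("tumbler",(304,167),.09),("vase",(176,157),.15),("jug",(176,258),.12),("handle",(164,233),.16)): print(k,ray(c,uv,z))
im=cv2.imread("pics/top0.png")[150:300,140:355];cv2.imwrite("pics/c.png",cv2.resize(im,None,fx=3.6,fy=3.6,interpolation=cv2.INTER_CUBIC))
E
```

```text
top red 19 (np.float64(237.42105263157896), np.float64(229.1578947368421)) [0.536907   0.03768486 0.1383    ]
top yel 22 (np.float64(266.77272727272725), np.float64(193.8181818181818)) [ 0.64286377 -0.04951486  0.1383    ]
0.13722473750732078 [ 0.58988539 -0.005915    0.1383    ]
scene red 13 (np.float64(277.3076923076923), np.float64(171.0)) [0.53641526 0.035132   0.1383    ]
scene yel 16 (np.float64(293.75), np.float64(204.8125)) [ 0.64171312 -0.05237068  0.1383    ]
0.13691004022981756 [ 0.58906419 -0.00861934  0.1383    ]
plate LL [0.35641618 0.37436422 0.012     ]
UL [0.85507708 0.38425738 0.012     ]
UR [ 0.86527512 -0.37342814  0.012     ]
LR [ 0.3702903  -0.37900573  0.012     ]
bowl [ 0.49414358 -0.22431182  0.075     ]
tumbler [ 0.73339782 -0.16265448  0.09      ]
vase [0.75314068 0.22275474 0.15      ]
jug [0.45105146 0.22456556 0.12      ]
handle [0.52453674 0.25107752 0.16      ]
```

View pics/c.png

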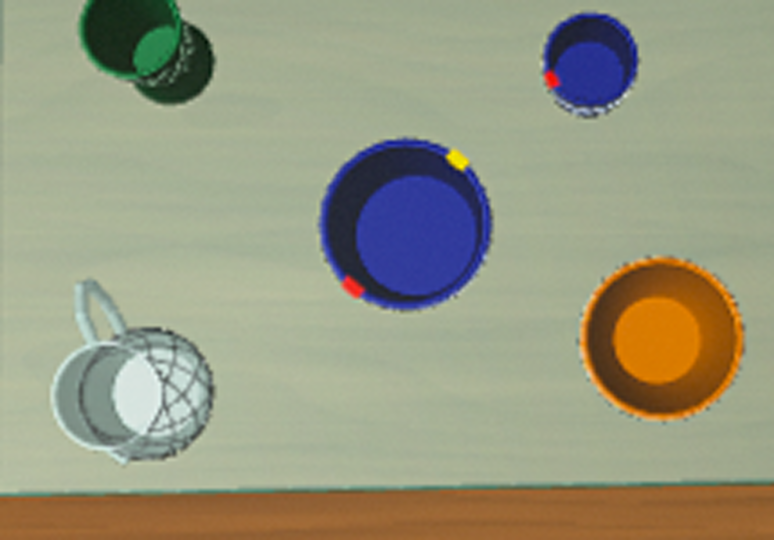

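Both cameras agree on the marks to within 3 mm, and the other glass is more than 0.1 m away. I'll close the gripper, hover above the bucket and check with the wrist camera.

```bash
python3 - <<'E'
from h import *
robot.set_gripper(0.0)
p=[.56,.02,.36];print(robot.ik(p,[180,0,-39.7]))
robot.move_pose(p,[180,0,-39.7])
c=robot.get_calibration("wrist");im=robot.grab_frame("wrist")
o=robot.observe();print(o["time"],o["tool_pos"],o["tcp_rot"],o["ft_force"],o["gripper_width"])
np.save("wc.npy",c,allow_pickle=True)
for q in((.5367,.0365,.1383),(.6423,-.051,.1383)):
    u=proj(c,q);print(u)
cv2.imwrite("pics/w.png",im)
E
```

```text
[ -11.32709974    0.20125542    5.48505255   95.28379713    0.
 -151.62709974]
4.25 [0.56001932 0.01970537 0.35993887] [ 1.79994709e+02  3.45895766e-03 -3.97448489e+01] [-1.0192773  -0.3186806  -0.11775601] 0.00031025531568956596
[280.02854408 220.62002074]
[279.83334503  69.13961154]
```

View pics/w.png

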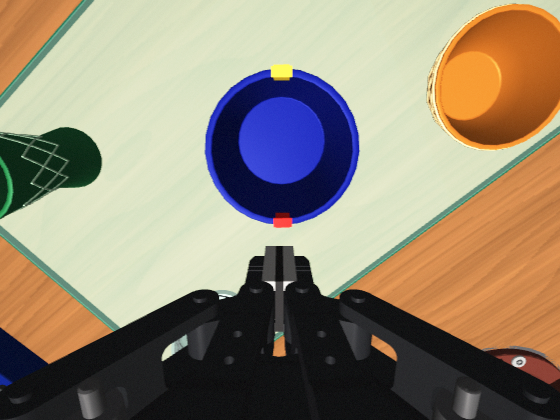

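The wrist view shows yellow at about (282,72) and red at about (282,222), within roughly 2 px of the predictions. I'll refine from these pixels and press red.

```bash
cat >>h.py <<'E'
RPY=[180,0,-39.7]
def press(x,y):
    robot.line_to([x,y,.24],vel=.15); robot.pause(.3)
    f0=robot.observe()["ft_force"][2]
    print("guard",robot.line_to([x,y,.198],vel=.012,guard=3))
    for i in range(12):
        robot.pause(.1);o=robot.observe();f=o["ft_force"][2]-f0
        print(o["time"],o["tool_pos"],round(f,2))
        if f>=3: break
        z=o["tool_pos"][2]
        try: robot.line_to([x,y,min(z,globals().get("zc",z))-.0005],vel=.01)
        except robot.IKError: break
    robot.pause(.5);print("held",robot.observe()["ft_force"][2]-f0)
    robot.line_to([x,y,.24],vel=.04); robot.pause(.3)
    print("off",robot.observe()["ft_force"][2]-f0)
E
python3 - <<'E'
from h import *
c=np.load("wc.npy",allow_pickle=True).item()
r=ray(c,(282,222.3),.1383);y=ray(c,(281.8,71),.1383);print(r,y,np.linalg.norm(r-y))
np.save("m.npy",[r,y])
robot.line_to([r[0],r[1],.30],vel=.1)
press(r[0],r[1])
im=robot.grab_frame("wrist");cv2.imwrite("pics/w2.png",im)
E
```

```text
[0.53412655 0.03612392 0.1383    ] [ 0.64008007 -0.0513548   0.1383    ] 0.13739968738398486
guard True
8.2417 [0.53411564 0.03612546 0.210942  ] 5.67
held 6.382692298930735
off 0.31712192059721256
```

View pics/w2.png

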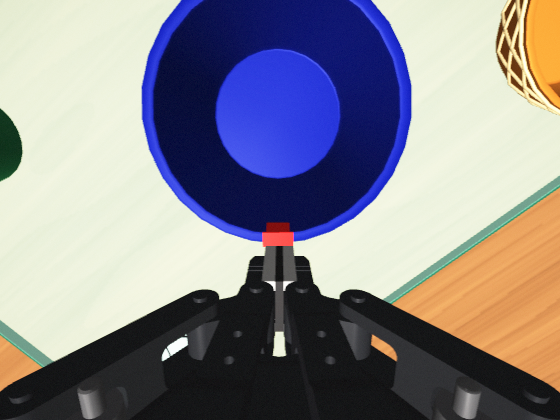

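Contact came with the tip at z = 0.1383, exactly the top of the wax, and held at about 6 N. The picture shows the fingertips lined up with the red mark at (278,238) and the bucket undisturbed. Yellow is next.

```bash
python3 - <<'E'
from h import *
r,y=np.load("m.npy")
robot.line_to([r[0],r[1],.30],vel=.15)
robot.line_to([y[0],y[1],.30],vel=.12)
press(y[0],y[1])
robot.line_to([y[0],y[1],.36],vel=.15)
robot.move_pose([.56,.02,.36],RPY)
c=robot.get_calibration("wrist");im=robot.grab_frame("wrist");cv2.imwrite("pics/w3.png",im)
a=cv2.imread("pics/w.png");print(cv2.absdiff(a,im).max(2)[:240].mean(),robot.observe()["time"])
E
```

```text
guard True
14.9917 [ 0.64009918 -0.05136252  0.21096914] 4.76
held 5.703802295005894
off 0.8558757876861136
4.980535714285714 18.2
```

View pics/w3.png

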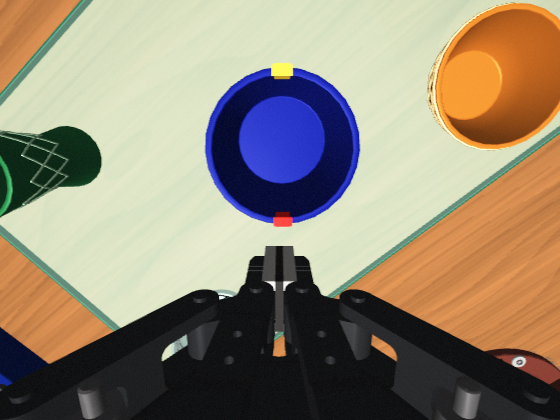

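Nothing has moved: yellow is at (282,70), red at (282,221), and the second contact was also at wax height. I'll draw clear and hand in.

```bash
python3 - <<'E'
from h import *
robot.line_to([.48,-.1,.42],vel=.12);robot.pause(.5)
print(robot.observe()["time"],robot.job_done())
E
```

```text
the job is handed in; nothing more can be done
20.15 None
```

The bucket was pressed at the red mark (about 6 N), released, then pressed at the yellow mark (about 6 N). It showed no visible shift afterwards, the hand is well clear, and the job was handed in at 20 s, though no verdict was returned.

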